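Hang the cordless screwdriver on the spring balancer arm

ROBOT

A 6-joint arm with a two-finger parallel gripper is mounted at the origin on the work surface. World frame = base frame: x ahead of the robot, y to its left, z up, the work surface at z = 0. Lengths are in mm, angles in rad, forces in N, time in s.
With the tool pointing down it reaches from about 350 to 975 mm from the base axis. Payload 7.1 kg.
Tool frame: the origin (TCP) lies between the finger pads; the fingertips stand 17 mm ahead of it and the grasp point (between the pads) lies 2 mm behind it (tip_reach is the y of the fingertips in the tool frame, in mm); y points along the fingers, x is the direction in which the jaws open and shut, and the axes are right-handed (so a half turn about y gives the same grasp; the last joint's range is limited). The gripper opens to 88 mm and grips with 3 to 60 N. Pads are 20 mm wide; open, the fingers measure 115 mm over their backs; the gripper's body (75 mm by 178 mm) begins 61 mm behind the grasp point.
Start: joints at [-1.249, 0.423, 1.63, -0, 1.089, -0.019], TCP at [208.918, -589.032, 239.675] pointing down, gripper open.
Joint ranges: [-3, 3], [-0.9, 2.11], [0.09, 2.58], [-1.31, 4.45], [0.11, 2.69], [-2.54, 2.54]. Speed limits (rad/s): [2.39, 2.39, 3.01, 3.14, 3.14, 3.14].

INTERFACE

Orientations are given as a rotation vector (axis times angle).
In Python, from workcell import get_obs, get_image, camera_model, close_job, silhouettes, tip_of, tip_reach gives the robot as it stands. The module is installed in compiled form; this text tells all that it offers.
- The arm moves only by the tool arm_command, never from a script. Its argument "targets" is a list of rows, each a list of 4 numbers: the shift along the tool's x, y, z in mm, then the turn about the tool's y in rad. A call has 1 to 20 rows; each row shifts and turns the commanded pose from where the row before left it, along the tool's axes as they then stand; what a row does not reach is not made up. A row lasts 1/12 s, in which the tool goes at most 41.7 mm and 7.16 degrees, less where a joint would pass 70% of its speed; a pose out of reach is approached as far as the arm can. A call is refused whole if a number of a shift passes 41.7 or a number of a turn 0.125, either way. A call with a gripper value outside its range is refused whole. "gripper" is the opening in per cent of the stroke, from 0 (shut) to 100 (fully open), set as the call begins (left out, the last holds). The fingers move at their own pace and stop on an object; the grip force is fixed at half the most. Time passes only in rows, so rows that do not move let the fingers close. It gives the time, the measured TCP pose, the force and the opening at its end, in the units of the state.
- get_obs(): the state, without advancing time (a new reading comes with each control period).
- get_image(name): name is "scene" or "top" or "wrist"; returns the picture (420x560x3 uint8, blue, green, red); there is no depth.
- camera_model(name): a dict with "mtx" (3x3 intrinsics, pixels), "position" and "orientation" of the camera in the world. Camera axes: x right, y up, looking along -z (the intrinsics and any distortion apply to the point x, -y, -z); pixel columns grow to the right and rows downward; lengths in mm; the calibration is good to about 2 mm. The wrist camera is an equidistant fisheye: a pixel r from the principal point sees the ray r / f radians off the axis. A picture is of the moment at which its call begins: read the wrist's pose just before it. camera_model takes no time and is no camera call; for the wrist camera it gives the pose at the moment of the call.
- close_job(): hands the job in, once; it reports no verdict.
Trained networks look in the newest picture that a camera, given by its name, has taken for a name from the list of things; names that differ only in an ending like _2 or _b are one class to them, and where a whole thing is asked for, a point or a joint stands for the part that bears it (a point fixed in the world has none). Each returns a list of dicts, best first, with "conf" (0 to 1); they miss things now and then, are a little off and sometimes report something else, mostly with a low value. They report only what shows in the picture. A call takes as long as a camera call. They do not tell look-alikes from the thing itself.
- silhouettes(camera, thing): "pixels" (420x560 bool, what is visible of it) and "at" ([column, row] in pixels, amid what is visible of it).
- tip_of(camera, thing): "at" ([column, row] in pixels: a listed point, or the origin of a listed thing).
The state is a dict: "t": time; "qpos": joint angles; "qvel": joint speeds; "joint_torque": joint torques, N m; "ee_pos": TCP position; "orientation": TCP orientation; "ft_force": force on the tool from outside, world axes, zero at the start; "moment": the same for the moment, N m; "width": finger opening in mm.
Only numpy, scipy, OpenCV 4.12 (cv2) and the standard library are available. Lean on these libraries where they do the work, as an engineer would, in place of code of your own. Each camera call takes 0.05 s, during which the arm holds its last target. There are 200 camera calls.

TASK

Pick up the cordless screwdriver by the grip tab of its bail and hang the bail in the hook at the end of the spring balancer's arm. Keep hold and ease it down slowly while the arm sinks under the weight; let go only once the arm carries the whole weight and has settled, so that it neither drops nor springs up, and leave the screwdriver hanging there still and clear of the bench. Move the arm only by hanging the tool on it, never bear down on it, and leave everything else on the bench where it is.

Things in the scene. Friction and masses are not known exactly. Their poses are not given: they have to be found in the camera images.
- driver: Pistol-shaped cordless screwdriver upright on its battery (62 x 86 x 28 high). Origin: centre of the underside; z up, y along the barrel (bit at +y). Mass hidden, 0.25 to 0.57 kg, its centre within 4 mm of the bail's vertical axis. Barrel 40 diameter, y -70 to +60, top 115 above the underside; bit reaches y +108. A steel wire bail stands on it. Bit may point either way when hung
- bail_apex (a point): on the driver, 160 above its underside: centre of the bail's 7 mm round bar at its apex, which rests in the hook. Bail in the driver's y-z plane: uprights at y -34 and +34 joined by a bar rising 20 degrees from both sides to the apex; the opening under the bar is 29 to 41 high. A 7 mm square neck on the apex carries the grip tab
- bail_tab (a point): on the driver, 36 above bail_apex: grasp point in the rubber grip tab. The tab is 12 thick along the driver's y (close the fingers along y), 24 wide along x, and spans 12 to 48 above bail_apex; keep fingertips 14 or more above bail_apex to clear the hook
- balancer: Fixed spring balancer: base plate 150 x 130 x 12, grey post 38 diameter, and on top a swivelling head with the lift arm pointing roughly towards the robot (the balancer's own -x, give or take the swivel). Origin at the centre of the base's underside
- lift_pivot (a point): centre of the lift arm's level hinge, 231 above the bench on the post's axis; from here to hook_seat is the arm's direction. The arm passes through the bail's opening, driver's y level and square across the arm: with bail_apex 16 to 24 above hook_seat the bail slides in from beyond the arm's end over the outer flank, then goes straight down
- hook_seat (a point): where bail_apex lies when hung: at the arm's free end, 240 from lift_pivot, 290 above the bench when empty. Own -x points outwards along the arm. The hook is an upward-open V notch 14 wide across the arm, 45 degree flanks, vertex 7.5 below this point; outer flank rises to 6 above it, ending about 17 beyond; inner to 3 above. The arm's bar lies 7 to 16 below the line pivot-seat
- lift_arm (a joint): sink of the arm in rad: 0 empty (leaning 0.25 rad up, on its upper stop), lower stop 0.56. The hook takes about 1.5 N before it sinks, then about 38 N per m (2.2 N m/rad); the driver settles between about 0.1 and 0.47, by its mass. Little damped: released with too much or too little weight on the hook it bounces. Must never move faster than 0.25 rad/s (60 mm/s at the hook): lower at 20 mm/s
- swing (a joint): swivel of the head about the post in rad, positive anticlockwise from above, 0 = along the balancer's own -x; stiff enough to stay where it is unless pushed with about 0.5 N sideways at the hook. A push or pull at the hook along the arm (radially) is not given way to: it jams the bail on a flank and falsifies the balance, so keep that force near zero
- gauge: bystander: flat red plastic hole gauge, 50 x 130 x 6, lying on the bench; origin at its underside's centre
- punch: bystander: steel center punch, 112 long, 12 diameter, lying
- tile: bystander: ceramic tile offcut, 120 x 85 x 9, lying
- hinge: bystander: open brass hinge, 68 x 60 x 10, lying
- tape: bystander: tape measure, 65 x 35 x 60 high
- gourd: bystander: wooden mate cup, 72 diameter, 85 high
Things that resemble listed ones, but are neither listed nor needed, are in the scene too. Leave any green or red look-alike of the driver alone.

How it is judged (in metres and radians):
On the way, in this order (a step that is already met when the one before it is completed fails the run):
1. the screwdriver is lifted clear of the bench in the gripper (height (world z) of driver above 0.03 m and contact force between the fingers and driver above 1 N and contact force between driver and balancer below 0.1 N), for 0.1 s.
2. still held, the bail rests in the hook, the arm has sunk under the weight and has come to rest (distance between bail_apex and hook_seat below 0.012 m and value of joint lift_arm above 0.06 rad and velocity of joint lift_arm between -0.05 and 0.05 rad/s and contact force between driver and balancer above 1.8 N and contact force between the fingers and driver above 1 N), for 0.2 s.
At the end, for the whole second after the job is handed in: The screwdriver hangs by its bail in the balancer's hook (bail apex within 10 mm of the hook seat), upright within 0.2 rad, its underside at least 12 mm above the bench, the arm sunk between 0.06 and 0.53 rad, arm slower than 0.06 rad/s and screwdriver slower than 30 mm/s, gripper away (distance between bail_apex and hook_seat below 0.01 m and angle between driver's own z axis and vertical below 0.2 rad and height (world z) of driver above 0.012 m and value of joint lift_arm between 0.06 and 0.53 rad and velocity of joint lift_arm between -0.06 and 0.06 rad/s and linear speed of driver below 0.03 m/s); the robot touches nothing.
It fails at once if the balancer arm drops, is thrust down or springs up: it moves faster than 0.25 rad/s (velocity of joint lift_arm above 0.25 rad/s or velocity of joint lift_arm below -0.25 rad/s).
It fails at once if the screwdriver bears on the balancer with more than 14 N (contact force between driver and balancer above 14 N).
It fails at once if the robot pushes the balancer itself with more than 3 N (contact force between any of the fingers, the arm and balancer above 3 N).
It fails at once if the screwdriver is tipped over by more than 0.6 rad (angle between driver's own z axis and vertical above 0.6 rad).
It fails at once if a bystander is moved by more than 20 mm (distance of any of gauge, punch, tile, hinge, tape, gourd from where it was at the start of the episode above 0.02 m).
It also fails if it takes over 64 s, if anything falls off the work surface, if the arm or the gripper's body presses on something with over 40 N, if the wrist force passes 120 N, or if a joint passes its speed limit or range.

## Working session

There is one attempt and no reset: what is moved stays moved. The work goes in short steps, Python scripts to look and compute and a tool call to move; the robot and the scene stay as the last step left them, time stands still between calls to the robot, and variables do not carry over. Pictures are saved under pics/ and viewed, about 8 in all and at most 12, crops included, and the job is handed in when it is done.

Besides the shell and the picture viewer there is one more tool, called after "Request:" as a command line: name --pt "numbers of a row" for each row, then --argument value for the rest. arm_command: Moves the arm, as the interface text tells. Its arguments: {"type":"object","properties":{"targets":{"type":"array","items":{"type":"array","items":{"type":"number"}}},"gripper":{"type":"number"}},"required":["targets"]}

```bash
mkdir -p pics; cat > h.py <<'E'
import numpy as np, cv2
from scipy.spatial.transform import Rotation as R
from workcell import *
def cam(n):
    m=camera_model(n); o=np.array(m["orientation"],float)
    Rm=R.from_rotvec(o).as_matrix() if o.shape==(3,) else (o if o.shape==(3,3) else R.from_quat(o).as_matrix())
    return np.array(m["mtx"]),np.array(m["position"]),Rm,m
def ray(n,px,c=None):
    K,p,Rm,m=c or cam(n)
    a=(px[0]-K[0,2])/K[0,0]; b=(px[1]-K[1,2])/K[1,1]
    if n=="wrist":
        r=np.hypot(a,b); s=np.sin(r)/r if r>1e-9 else 1; d=np.array([a*s,b*s,np.cos(r)])
    else:
        k=m.get("dist",m.get("distortion"))
        if k is not None:
            a,b=cv2.undistortPoints(np.array([[px]],float),K,np.array(k,float))[0,0]
        d=np.array([a,b,1.])
    d=Rm@(d*[1,-1,-1]); return p,d/np.linalg.norm(d)
def atz(n,px,z,c=None):
    p,d=ray(n,px,c); return p+d*(z-p[2])/d[2]
def tri(rs):
    A=0;b=0
    for p,d in rs:
        M=np.eye(3)-np.outer(d,d);A=A+M;b=b+M@p
    x=np.linalg.solve(A,b); return x,[np.linalg.norm((np.eye(3)-np.outer(d,d))@(x-p)) for p,d in rs]
def proj(n,X,c=None):
    K,p,Rm,m=c or cam(n); v=(Rm.T@(np.array(X)-p))*[1,-1,-1]
    if n=="wrist":
        t=np.arctan2(np.hypot(v[0],v[1]),v[2]); v=np.array([*(v[:2]/np.hypot(v[0],v[1])*t),1])
    else:
        v=v/v[2]
        k=m.get("dist",m.get("distortion"))
        if k is not None: return cv2.projectPoints(np.array([v]),np.zeros(3),np.zeros(3),K,np.array(k,float))[0][0,0]
    return (K@v)[:2]
E
python3 - <<'E'
from h import *
o=get_obs();print(o); 
for n in("scene","top","wrist"):
    print(n,camera_model(n)); cv2.imwrite(f"pics/{n}0.png",get_image(n))
    for t in("driver","bail_apex","bail_tab","lift_pivot","hook_seat","balancer"):
        print(t,[(np.round(d["at"],1).tolist(),round(d["conf"],2)) for d in tip_of(n,t)][:4])
E
```

```text
{'t': 0.0, 'qpos': array([-1.24901847e+00,  4.23845163e-01,  1.63067751e+00,  3.46495189e-05,
        1.08859545e+00, -1.90146763e-02]), 'qvel': array([ 0.00062129, -0.00142281,  0.00035198, -0.00090231,  0.00021186,
       -0.00071663]), 'joint_torque': array([-7.45632824e-04, -5.44628835e+01, -2.73663712e+01,  6.43520197e-02,
        2.28954793e-02, -6.70348027e-05]), 'ee_pos': array([ 208.75435906, -588.54966681,  238.90388604]), 'orientation': array([-1.35040988,  0.95547673, -0.95347366]), 'ft_force': array([-0.87152011,  0.07424325,  0.38424947]), 'moment': array([ 0.0185555 ,  0.01185108, -0.01856445]), 'width': 87.78491900513056}
scene {'mtx': array([[443.51595833,   0.        , 274.42711787],
       [  0.        , 443.51595833, 214.59995801],
       [  0.        ,   0.        ,   1.        ]]), 'position': array([ 910.78858179, -596.01349532,  985.0899606 ]), 'orientation': array([0.7273881 , 0.21801507, 0.56077249])}
driver [([216.7, 375.7], 0.94), ([147.5, 339.2], 0.89), ([102.2, 284.9], 0.84), ([345.9, 373.9], 0.76)]
bail_apex [([79.1, 243.5], 0.96), ([209.3, 340.9], 0.89
[... 624 characters left out ...]
ex [([410.2, 369.4], 0.86), ([422.6, 202.3], 0.77), ([361.3, 113.7], 0.76), ([433.0, 276.4], 0.6)]
bail_tab [([426.5, 203.3], 0.78), ([361.8, 107.4], 0.7), ([253.8, 181.7], 0.67), ([431.5, 277.7], 0.6)]
lift_pivot [([271.4, 105.4], 0.83)]
hook_seat [([256.0, 181.8], 0.87)]
balancer [([271.7, 139.3], 0.57)]
wrist {'mtx': array([[325.1922621 ,   0.        , 283.07365274],
       [  0.        , 325.1922621 , 208.93478059],
       [  0.        ,   0.        ,   1.        ]]), 'position': array([ 276.25339979, -564.50169511,  385.55446958]), 'orientation': array([-0.23183813,  0.1630863 , -1.22195809])}
driver [([71.4, 148.8], 0.72)]
bail_apex []
bail_tab []
lift_pivot []
hook_seat []
balancer []
```

View pics/scene0.png

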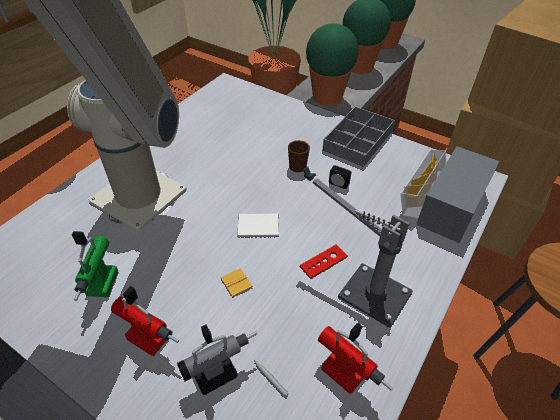

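View pics/top0.png

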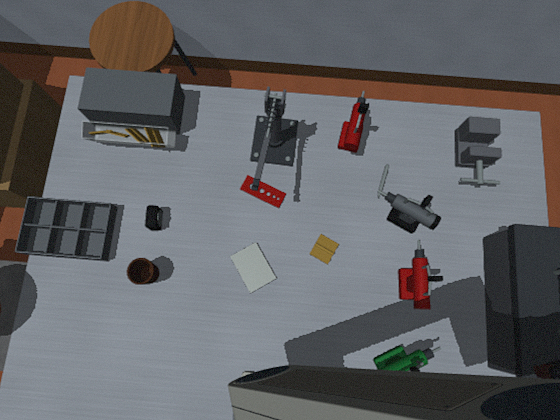

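Grey driver is the real one (scene ~(215,365), top ~(410,210)). Two red and one green are look-alikes. Balancer arm points roughly to the robot, with the hook at about top (256,182).

```bash
python3 - <<'E'
from h import *
S=[ray("scene",p) for p in((216.7,375.7),(209.3,340.9),(209.1,329.3),(393,242.1))]
T=[ray("top",p) for p in((401.3,220.7),(422.6,202.3),(426.5,203.3),(271.4,105.4))]
for n,a,b in zip(("drv","apex","tab","pivot"),S,T):
    x,e=tri([a,b]); print(n,x.round(1),np.round(e,1))
print("by height: apex",atz("scene",(209.3,340.9),160),atz("top",(422.6,202.3),160),"tab",atz("scene",(209.1,329.3),196),atz("top",(426.5,203.3),196))
print("drv0",atz("scene",(216.7,375.7),0),atz("top",(401.3,220.7),0),"pivot231",atz("scene",(393,242.1),231),atz("top",(271.4,105.4),231))
print("hook290",atz("top",(256,181.8),290)," scene guess",atz("scene",(309,174),290),"bit z95",atz("scene",(256,334),95))
t=cv2.imread("pics/top0.png")[80:250,230:460];s=cv2.imread("pics/scene0.png")[150:400,160:420]
cv2.imwrite("pics/c1.png",np.hstack([cv2.resize(t,(440,325),interpolation=3),cv2.resize(s,(338,325),interpolation=3)]))
for n in("scene","top"):
    get_image(n)
    for th in ("driver","hook_seat","lift_arm"):
        for d in silhouettes(n,th)[:4]:
            m=d["pixels"];pts=np.argwhere(m)[:,::-1]
            w,v=np.linalg.eigh(np.cov(pts.T)); q=(pts-pts.mean(0))@v[:,1]
            print(n,th,round(d["conf"],2),np.round(d["at"]),m.sum(),"ends",pts[q.argmin()],pts[q.argmax()])
E
```

```text
drv [ 564.7 -320.   -13.2] [4.5 4.5]
apex [ 571.5 -320.3  165.1] [1.3 1.3]
tab [ 564.3 -315.1  195.4] [6.4 6.4]
pivot [782.6  83.3 210.2] [0.8 0.8]
by height: apex [ 570.28687699 -317.6970873   160.        ] [ 572.15214852 -323.12054144  160.        ] tab [ 569.18364691 -311.02255912  196.        ] [ 559.66928914 -319.51855481  196.        ]
drv0 [ 572.49677225 -320.52370844    0.        ] [ 558.32858844 -319.09616478    0.        ] pivot231 [785.53125956  64.37614384 231.        ] [772.12427427  82.89997266 231.        ]
hook290 [549.50326235  99.04158629 290.        ]  scene guess [548.97365321  95.26374022 290.        ] bit z95 [ 618.10659753 -226.25637763   95.        ]
scene driver 0.92 [142. 326.] 1958 ends [129 287] [176 340]
scene driver 0.88 [ 92. 272.] 1834 ends [ 74 231] [105 296]
scene driver 0.72 [211. 362.] 2510 ends [254 334] [183 378]
scene driver 0.7 [349. 364.] 2620 ends [327 326] [392 389]
scene hook_seat 0.73 [210. 361.] 2547 ends [255 332] [184 379]
scene hook_seat 0.7 [347. 204.] 905 ends [398 230] [303 169]
scene lift_arm 0.88 [355. 210.] 984 ends [401 237] [303 169]
top driver 0.86 [416. 280.] 1479 ends [418 243] [423 309]
top driver 0.84 [409. 214.] 1462 ends [440 219] [380 192]
top driver 0.61 [356. 126.] 991 ends [363  92] [340 149]
top driver 0.59 [403. 360.] 1030 ends [439 348] [373 361]
top hook_seat 0.73 [267. 136.] 640 ends [275  99] [253 190]
top lift_arm 0.66 [264. 145.] 655 ends [276 100] [252 190]
```

View pics/c1.png

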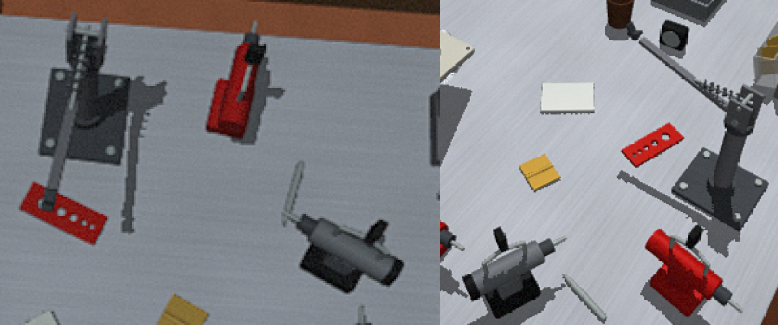

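```bash
cat >> h.py <<'E'
def tool():
    o=get_obs(); return np.array(o["ee_pos"]),R.from_rotvec(o["orientation"]).as_matrix(),o
def go(X,yaw=None):
    "print turn to make tool-x yaw (deg, mod 180) and shift afterwards in turned axes"
    p,M,o=tool(); y0=np.degrees(np.arctan2(M[1,0],M[0,0])); t=0
    if yaw is not None:
        t=(yaw-y0+90)%180-90   # world yaw change; tool y is down => turn about y = -t
    M2=M@R.from_rotvec([0,-np.radians(t),0]).as_matrix()
    print("pos",p.round(1),"yaw",y0.round(2),"toolY",M[:,1].round(3),"turn_y",np.radians(-t).round(4),"shift before turn",(M.T@(np.array(X)-p)).round(1),"after",(M2.T@(np.array(X)-p)).round(1),"q6",o["qpos"].round(2))
E
python3 - <<'E'
from h import *
go([570,-319,330],63)
for th,c in(("bit",(380,192)),):print(atz("top",c,95))
E
```

```text
pos [ 208.9 -589.   239.7] yaw -70.47 toolY [-0. -0. -1.] turn_y 0.812 shift before turn [-133.8  -90.3  430.6] after [-404.5  -90.3  199.1] q6 [-1.25  0.42  1.63 -0.    1.09 -0.02]
[ 610.98596467 -230.16208656   95.        ]
```

Request:
arm_command --pt "0 -30 0 0" --pt "-10.3 -10 33.1 0" --pt "-10.3 -10 33.1 0" --pt "-10.3 -10 33.1 0" --pt "-10.3 -10 33.1 0" --pt "-10.3 -10 33.1 0" --pt "-10.3 -10 33.1 0" --pt "-10.3 0 33.1 0" --pt "-10.3 0 33.1 0" --pt "-10.3 0 33.1 0" --pt "-10.3 0 33.1 0" --pt "-10.3 0 33.1 0" --pt "-10.3 0 33.1 0" --pt "-10.3 0 33.1 0" --pt "0 0 0 0.12" --pt "0 0 0 0.12" --pt "0 0 0 0.12" --pt "0 0 0 0.12" --pt "0 0 0 0.12" --pt "0 0 0 0.12" --gripper 100

```text
t: 3.12
ee_pos: [569.8, -318.9, 329.6]
orientation: [-1.002, 1.487, -1.487]
ft_force: [-0.2, -0.3, -0.2]
width: 87.8
```

Request:
arm_command --pt "0 0 0 0.092" --pt "0 0 0 0" --pt "0 0 0 0"

```text
t: 3.37
ee_pos: [569.7, -319.0, 329.6]
orientation: [-0.95, 1.545, -1.545]
ft_force: [-0.5, -0.4, 0.4]
width: 87.9
```

```bash
python3 - <<'E'
from h import *
go([570,-319,330],63)
c=cam("wrist"); im=get_image("wrist"); cv2.imwrite("pics/w1.png",im)
for t in("driver","bail_apex","bail_tab","hook_seat","lift_pivot"):
    z={"driver":0,"bail_apex":160,"bail_tab":196,"hook_seat":290,"lift_pivot":231}[t]
    for d in tip_of("wrist",t)[:3]: print(t,np.round(d["at"],1),round(d["conf"],2),atz("wrist",d["at"],z,c).round(1))
print("tcp px",proj("wrist",[570,-319,196],c))
E
```

```text
pos [ 569.7 -319.   329.6] yaw -116.83 toolY [-0.  0. -1.] turn_y 0.0029 shift before turn [-0.1 -0.4  0.3] after [-0.1 -0.4  0.3] q6 [-0.53  0.38  1.48  0.    1.28  1.51]
driver [282.8 173.6] 0.93 [ 566.3 -316.6    0. ]
driver [118.9  88.8] 0.81 [ 808.1 -150.9    0. ]
driver [346.2 271.9] 0.78 [ 375.3 -336.8    0. ]
bail_apex [365.8 324. ] 0.76 [ 384.6 -336.2  160. ]
bail_apex [57.9 80. ] 0.65 [ 807.2 -152.6  160. ]
bail_tab [39.4 76.4] 0.87 [ 807.4 -154.7  196. ]
bail_tab [282.6 210.1] 0.79 [ 564.7 -315.7  196. ]
bail_tab [375.1 347.2] 0.71 [ 375.8 -336.2  196. ]
tcp px [283.19914054 203.37250767]
```

View pics/w1.png

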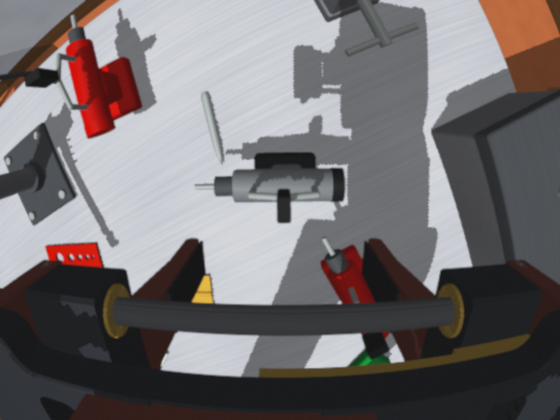

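```bash
python3 - <<'E'
from h import *
go([566.5,-317,250])
E
```

```text
pos [ 569.7 -319.   329.7] yaw -116.95 toolY [ 0.  0. -1.] turn_y 0.0 shift before turn [-0.3 79.7 -3.8] after [-0.3 79.7 -3.8] q6 [-0.53  0.38  1.48  0.    1.28  1.51]
```

Request:
arm_command --pt "0 20 -2 0" --pt "0 20 -2 0" --pt "0 20 0 0" --pt "0 20 0 0" --pt "0 0 0 0" --pt "0 0 0 0"

```text
t: 4.17
ee_pos: [565.7, -316.9, 249.0]
orientation: [-0.95, 1.549, -1.545]
ft_force: [-0.5, 0.9, 0.2]
width: 87.7
```

```bash
python3 - <<'E'
from h import *
go([566.5,-317,196],63)
c=cam("wrist"); im=get_image("wrist"); cv2.imwrite("pics/w2.png",im[60:360,100:460])
for t in("driver","bail_apex","bail_tab"):
    z={"driver":0,"bail_apex":160,"bail_tab":196}[t]
    for d in tip_of("wrist",t)[:2]: print(t,np.round(d["at"],1),round(d["conf"],2),atz("wrist",d["at"],z,c).round(1))
X=np.array([566.5,-317,0]); u=np.array([np.cos(np.radians(63)),np.sin(np.radians(63)),0]);v=np.array([u[1],-u[0],0])
for z in(172,196,208):print(z,proj("wrist",X+[0,0,z],c).round(1))
print([proj("wrist",X+y*u+[0,0,160-abs(y)*.36],c).round(1) for y in(-34,34)])
E
```

```text
pos [ 565.7 -316.9  249. ] yaw -116.98 toolY [-0.002  0.001 -1.   ] turn_y 0.0004 shift before turn [-0.3 53.   0.9] after [-0.3 53.   0.9] q6 [-0.53  0.45  1.57  0.    1.13  1.51]
driver [357.5 292.3] 0.98 [ 376.3 -338.5    0. ]
driver [281.7 181.6] 0.85 [ 564.9 -314.4    0. ]
bail_apex [386.6 364.7] 0.81 [ 383.2 -338.8  160. ]
bail_apex [ 9.  71.5] 0.76 [ 807. -152.  160.]
bail_tab [285.9 232.4] 0.86 [ 566.1 -318.9  196. ]
bail_tab [200.7 123. ] 0.43 [ 653. -304.  196.]
172 [283. 222.]
196 [283.  233.2]
208 [283.  239.8]
[array([325.8, 212.7]), array([240.2, 212.6])]
```

View pics/w2.png

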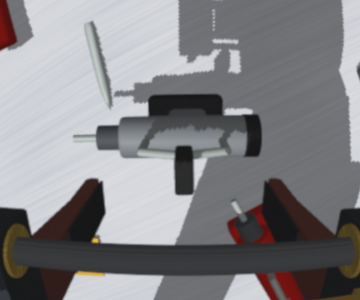

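Request:
arm_command --pt "0 14 0.5 0" --pt "0 14 0 0" --pt "0 14 0 0" --pt "0 10 0 0" --pt "0 0 0 0"

```text
t: 4.78
ee_pos: [565.9, -317.0, 196.3]
orientation: [-0.949, 1.549, -1.546]
ft_force: [-0.0, 0.2, -0.9]
width: 87.6
```

Request:
arm_command --pt "0 0 0 0" --pt "0 0 0 0" --pt "0 0 0 0" --pt "0 0 0 0" --pt "0 0 0 0" --pt "0 0 0 0" --pt "0 0 0 0" --pt "0 0 0 0" --pt "0 0 0 0" --pt "0 0 0 0" --gripper 0

```text
t: 5.62
ee_pos: [566.6, -317.4, 197.6]
orientation: [-0.948, 1.547, -1.547]
ft_force: [0.2, 0.7, 0.5]
width: 24.2
```

Request:
arm_command --pt "0 0 0 0" --pt "0 0 0 0" --pt "0 0 0 0" --pt "0 0 0 0"

```text
t: 5.95
ee_pos: [566.4, -317.4, 197.6]
orientation: [-0.948, 1.548, -1.547]
ft_force: [-1.4, -0.2, 0.3]
width: 12.0
```

Request:
arm_command --pt "0 -4 0 0" --pt "0 -6 0 0" --pt "0 -10 0 0" --pt "0 -10 0 0" --pt "0 -10 0 0" --pt "0 0 0 0" --pt "0 0 0 0" --pt "0 0 0 0"

```text
t: 6.62
ee_pos: [566.4, -317.3, 237.7]
orientation: [-0.948, 1.547, -1.547]
ft_force: [-0.1, 0.1, -4.5]
width: 12.1
```

```bash
python3 - <<'E'
from h import *
f=[]
for i in range(6):
    c=cam("wrist"); get_image("wrist"); o=get_obs(); f.append(o["ft_force"]); 
    if i%2==0:
        for t in("hook_seat","lift_pivot"):
            for d in tip_of("wrist",t)[:1]: print(t,np.round(d["at"],1),round(d["conf"],2),atz("wrist",d["at"],290 if t[0]=="h" else 231,c).round(1))
print(o["t"],o["ee_pos"],o["width"],np.mean(f,0),np.array(f)[:,2].round(1),o["moment"])
for n in("top","scene"):
  for i in range(3):
    get_image(n)
    for t in("hook_seat","lift_pivot"):
        for d in tip_of(n,t)[:1]: print(n,t,np.round(d["at"],1),round(d["conf"],2),atz(n,d["at"],290 if t[0]=="h" else 231).round(1))
E
```

```text
7.2167 [ 566.60254015 -317.42177823  237.6405562 ] 11.901289257452975 [ 0.13087216  0.03721799 -5.04362891] [-5.2 -5.4 -4.9 -4.4 -5.2 -5.2] [0.09807514 0.03919471 0.01352648]
top hook_seat [255.5 182.7] 0.78 [547.3 100.  290. ]
top lift_pivot [270.  102.6] 0.64 [779.5  87.1 231. ]
top hook_seat [255.5 182.7] 0.71 [547.3 100.  290. ]
top lift_pivot [274.5 105. ] 0.79 [773.9  75.2 231. ]
top hook_seat [252.3 184.4] 0.84 [542.7 106.8 290. ]
top lift_pivot [270.6 104.9] 0.57 [773.3  85.  231. ]
scene hook_seat [312.8 170.7] 0.96 [550.5 110.3 290. ]
scene lift_pivot [391.7 238.1] 0.74 [778.5  73.4 231. ]
scene hook_seat [310.7 171.1] 0.66 [547.1 106.3 290. ]
scene lift_pivot [389.8 238.2] 0.61 [775.1  70.8 231. ]
scene hook_seat [308.5 169.9] 0.93 [540.6 107.1 290. ]
scene lift_pivot [390.6 237.3] 0.98 [775.6  74.2 231. ]
```

Request:
arm_command --pt "0 -8 0 -0.06" --pt "0 -12 0 -0.07" --pt "0 -18 0 -0.07" --pt "0 -18 0 -0.07" --pt "0 -18 0 -0.06" --pt "0 -18 0 -0.02" --pt "0 -12 0 0" --pt "0 -6 0 0" --pt "0 0 0 0"

```text
t: 8.87
ee_pos: [567.1, -317.7, 349.2]
orientation: [-1.148, 1.296, -1.3]
ft_force: [0.4, 0.4, -5.1]
width: 11.8
```

```bash
python3 - <<'E'
from h import *
go([460,114,348],83)
E
```

```text
pos [ 567.1 -317.7  349.2] yaw -96.99 toolY [ 0.002 -0.001 -1.   ] turn_y 0.0002 shift before turn [-4.155e+02  4.000e-01 -1.588e+02] after [-4.155e+02  4.000e-01 -1.589e+02] q6 [-0.53  0.36  1.46  0.    1.31  1.16]
```

Request:
arm_command --pt "-5 0 -5 0" --pt "-14 0 -11 0" --pt "-22 0 -14 0" --pt "-26 0 -14 0" --pt "-28 0 -14 0" --pt "-28 0 -14 0" --pt "-28 0 -14 0" --pt "-28 0 -14 0" --pt "-28 0 -12 0" --pt "-28 0 -10 0" --pt "-28 0 -8 0" --pt "-28 0 -8 0" --pt "-28 0 -8 0" --pt "-28 0 -6 0" --pt "-26 0 -4 0" --pt "-22 0 -3 0" --pt "-14 0 0 0" --pt "-7 0 0 0" --pt "-3.5 0 0 0" --pt "0 0 0 0"

```text
t: 10.53
ee_pos: [459.0, 118.3, 347.0]
orientation: [-1.151, 1.298, -1.297]
ft_force: [0.6, 0.2, -5.5]
width: 12.1
```

Request:
arm_command --pt "0 0 0 0" --pt "0 0 0 0" --pt "0 0 0 0"

```text
t: 10.78
ee_pos: [459.4, 117.4, 347.6]
orientation: [-1.149, 1.299, -1.299]
ft_force: [0.0, 0.4, -5.4]
width: 11.7
```

```bash
python3 - <<'E'
from h import *
go([460,114,348],83)
H=[];P=[]
for n in("wrist","top","scene","wrist"):
    c=cam(n); im=get_image(n); 
    if n=="wrist":cv2.imwrite("pics/w3.png",im)
    if n=="scene":cv2.imwrite("pics/s3.png",im)
    for t in("hook_seat","lift_pivot","bail_apex","bail_tab"):
        z={"h":290,"l":231}.get(t[0],310.5)
        for d in tip_of(n,t)[:2 if t[0]!="b" else 4]: print(n,t,np.round(d["at"],1),round(d["conf"],2),atz(n,d["at"],z,c).round(1))
E
```

```text
pos [459.4 117.4 347.6] yaw -97.01 toolY [-0. -0. -1.] turn_y -0.0002 shift before turn [ 3.3 -0.4  1. ] after [ 3.3 -0.4  1. ] q6 [ 0.23  0.08  1.83 -0.    1.23  1.92]
wrist hook_seat [290.3  92.7] 0.97 [548.4 102.4 290. ]
wrist lift_pivot [412.7 158.2] 0.48 [490.5   2.6 231. ]
wrist bail_apex [280.1 239.9] 0.68 [462.  119.3 310.5]
wrist bail_apex [412.9 157.5] 0.5 [503.   34.7 310.5]
wrist bail_tab [284.3  68.5] 0.7 [560.7 104.7 310.5]
wrist bail_tab [285.7 270.2] 0.57 [441.5 118.4 310.5]
wrist bail_tab [289.1  96.4] 0.26 [544.5 104.  310.5]
wrist bail_tab [280.4 187.9] 0.18 [493.5 115.2 310.5]
top lift_pivot [272.7 102.3] 0.54 [781.   80.4 231. ]
top bail_apex [409.1 369.4] 0.86 [ 181.5 -240.2  310.5]
top bail_apex [360.6 113.7] 0.8 [ 726.3 -126.2  310.5]
top bail_apex [245.9 217.1] 0.78 [462.  112.  310.5]
top bail_apex [433.2 277.9] 0.78 [ 365.6 -289.5  310.5]
top bail_tab [417.3 375.9] 0.91 [ 170.7 -256.4  310.5]
top bail_tab [362.4 109. ] 0.9 [ 738.5 -130.   310.5]
top bail_tab [434.7 277.3] 0.82 [ 367.1 -292.6  310.5]
top bail_tab [243.5 214.6] 0.76 [467.1 117.7 310.5]
scene hook_seat [310.4 172.7] 0.72 [549.4 101.  290. ]
scene lift_pivot [392.6 238.7] 0.8 [780.9  72.9 231. ]
scene bail_apex [356.7 338.8] 0.84 [ 832.  -230.6  310.5]
scene bail_apex [283.  149.7] 0.7 [463.2 115.2 310.5]
scene bail_apex [132.  304.8] 0.58 [ 476.9 -390.6  310.5]
scene bail_tab [354.2 330.2] 0.95 [ 821.5 -218.9  310.5]
scene bail_tab [283.6 137.1] 0.94 [437.6 157.4 310.5]
scene bail_tab [131.1 295.6] 0.85 [ 461.8 -378.2  310.5]
scene bail_tab [ 78.2 234.6] 0.63 [ 269.8 -336.   310.5]
wrist hook_seat [289.5  93.8] 0.98 [547.8 104.  290. ]
wrist hook_seat [282.3 241.5] 0.17 [453. 120. 290.]
wrist bail_tab [283.9 270.7] 0.55 [441.3 120.4 310.5]
```

View pics/w3.png

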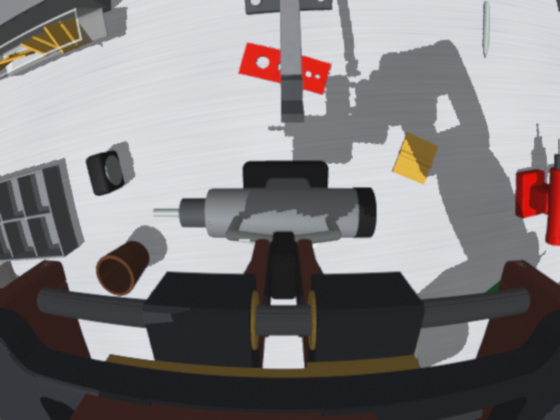

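```bash
python3 - <<'E'
from h import *
from scipy.optimize import least_squares
c=cam("wrist"); get_image("wrist"); s=silhouettes("wrist","lift_arm"); 
hs=[d["at"] for d in tip_of("wrist","hook_seat")[:1]]; print(hs)
if s:
    m=s[0]["pixels"]; rows=[r for r in range(0,125,5) if m[r].any()]
    cen=[(np.argwhere(m[r]).mean(),r,m[r].sum()) for r in rows]; print(s[0]["conf"],np.round(cen,1).tolist())
    # height of the bar top ~7 below the line at 240-s
    def err(v):
        hy,a=v; e=[]
        for col,r,_ in cen:
            z=290
            for _ in range(4):
                X=atz("wrist",(col,r),z,c); z=290-0.255*(X[0]-548)-(7 if X[0]>560 else -3)
            e.append(X[1]-(hy-np.tan(a)*(X[0]-548)))
        return e
    q=least_squares(err,[103,.12],loss="soft_l1"); print("hook y, arm angle",q.x,np.degrees(q.x[1]),np.round(q.fun,1))
    hy,a=q.x; print("pivot pred",548+232.5*np.cos(a),hy-232.5*np.sin(a)); ends=[r for r in range(420) if m[r,270:310].sum()>5]; print("end row",max(ends),atz("wrist",(292,max(ends)),290+5,c))
E
```

```text
[[290.6, 92.8]]
0.85 [[289.5, 0.0, 20.0], [289.5, 5.0, 20.0], [289.0, 10.0, 19.0], [289.0, 15.0, 19.0], [289.5, 20.0, 20.0], [289.0, 25.0, 21.0], [290.0, 30.0, 21.0], [290.0, 35.0, 21.0], [290.0, 40.0, 21.0], [290.0, 45.0, 21.0], [290.0, 50.0, 21.0], [290.5, 55.0, 20.0], [291.0, 60.0, 19.0], [291.0, 65.0, 21.0], [291.0, 70.0, 21.0], [290.0, 75.0, 21.0], [291.0, 80.0, 23.0], [291.5, 85.0, 24.0], [291.0, 90.0, 23.0], [291.5, 95.0, 22.0], [291.5, 100.0, 22.0], [292.0, 105.0, 23.0], [292.0, 110.0, 23.0], [292.0, 115.0, 23.0], [292.0, 120.0, 23.0]]
hook y, arm angle [102.75429075   0.10857226] 6.220732359561275 [-0.3 -0.2  0.2  0.3  0.   0.4 -0.2 -0.1 -0.   0.1  0.1 -0.1 -0.4 -0.3
 -0.2  0.7  0.2 -0.1  0.3  0.   0.1 -0.2 -0.1 -0.1 -0. ]
pivot pred 779.1309980442511 77.56080462642768
end row 122 [530.07081089 104.64921224 295.        ]
```

View pics/s3.png

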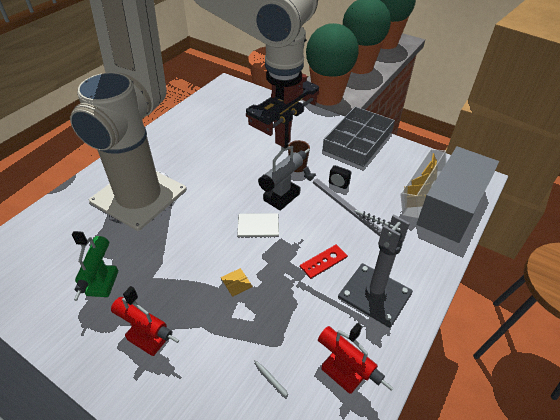

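```bash
python3 - <<'E'
from h import *
d=np.array([-np.cos(.1086),np.sin(.1086),0])
H=np.array([547.7,102.8,349])
go(H+d*40,83.8); go(H,83.8)
E
```

```text
pos [459.5 118.2 347.7] yaw -96.94 toolY [-0.  0. -1.] turn_y -0.013 shift before turn [ 5.2 -1.3 49.4] after [ 5.8 -1.3 49.4] q6 [0.23 0.08 1.83 0.   1.23 1.92]
pos [459.5 118.2 347.7] yaw -96.94 toolY [-0.  0. -1.] turn_y -0.013 shift before turn [ 4.7 -1.3 89.4] after [ 5.8 -1.3 89.4] q6 [0.23 0.08 1.83 0.   1.23 1.92]
```

Request:
arm_command --pt "2 -1 0 -0.013" --pt "3.8 -0.5 2 0" --pt "0 0 7 0" --pt "0 0 10 0" --pt "0 0 10 0" --pt "0 0 10 0" --pt "0 0 7 0" --pt "0 0 3 0" --pt "0 0 0 0" --pt "0 0 0 0" --pt "0 0 0 0"

```text
t: 12.85
ee_pos: [507.1, 107.2, 349.0]
orientation: [-1.157, 1.289, -1.288]
ft_force: [-0.2, -0.3, -5.9]
width: 11.7
```

```bash
python3 - <<'E'
from h import *
d=np.array([-np.cos(.1086),np.sin(.1086),0]);H=np.array([547.7,102.8,349])
go(H,83.8)
for k in range(3):
    c=cam("wrist"); im=get_image("wrist")
    for t,z in(("hook_seat",290),("bail_apex",311)):
        for e in tip_of("wrist",t)[:2]: print(t,np.round(e["at"],1),round(e["conf"],2),atz("wrist",e["at"],z,c).round(1))
s=silhouettes("wrist","lift_arm")
if s:
    m=s[0]["pixels"]; print([(np.argwhere(m[r]).mean().round(1),r,m[r].sum()) for r in range(0,230,12) if m[r].any()])
cv2.imwrite("pics/w4.png",im)
print(get_obs()["ft_force"])
E
```

```text
pos [507.1 107.2 349. ] yaw -96.2 toolY [-0.001 -0.    -1.   ] turn_y 0.0 shift before turn [-0.  -0.  40.8] after [-0.  -0.  40.8] q6 [0.19 0.15 1.75 0.   1.25 1.86]
hook_seat [285.  173.3] 0.8 [545.9 102.2 290. ]
hook_seat [407.3 188.1] 0.63 [528.2  20.9 290. ]
bail_apex [283. 243.] 0.63 [507.1 107.6 311. ]
hook_seat [282.8 173.9] 0.58 [545.8 103.7 290. ]
bail_apex [282.9 242.1] 0.71 [507.7 107.7 311. ]
hook_seat [283.  173.1] 0.82 [546.4 103.5 290. ]
bail_apex [280.3 241.1] 0.79 [508.7 109.2 311. ]
[(np.float64(284.0), 0, np.int64(19)), (np.float64(284.5), 12, np.int64(20)), (np.float64(284.5), 24, np.int64(20)), (np.float64(284.0), 36, np.int64(19)), (np.float64(283.5), 48, np.int64(20)), (np.float64(284.0), 60, np.int64(21)), (np.float64(284.0), 72, np.int64(21)), (np.float64(284.5), 84, np.int64(22)), (np.float64(284.0), 96, np.int64(21)), (np.float64(284.0), 108, np.int64(21)), (np.float64(284.0), 120, np.int64(21)), (np.float64(284.0), 132, np.int64(21)), (np.float64(284.0), 144, np.int64(21)), (np.float64(284.0), 156, np.int64(21)), (np.float64(284.5), 168, np.int64(22)), (np.float64(284.5), 180, np.int64(22)), (np.float64(284.5), 192, np.int64(22))]
[-0.26437524  0.41357169 -5.01886189]
```

View pics/w4.png

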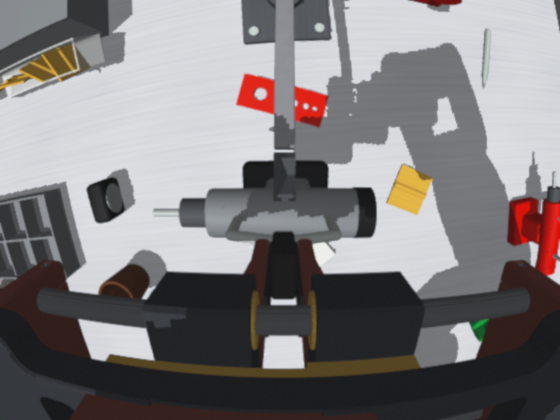

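Request:
arm_command --pt "0 0 3 0" --pt "0 0 5 0" --pt "0 0 5 0" --pt "0 0 5 0" --pt "0 0 5 0" --pt "0 0 5 0" --pt "0 0 5 0" --pt "0 0 4 0" --pt "0 0 3 0" --pt "0 0 0 0" --pt "0 0 0 0" --pt "0 0 0 0"

```text
t: 14.35
ee_pos: [547.1, 102.9, 349.1]
orientation: [-1.156, 1.289, -1.288]
ft_force: [-0.9, 0.1, -5.4]
width: 11.9
```

```bash
python3 - <<'E'
from h import *
f=[]
H=np.array([547.2,102.8,349])
for k in range(4):
    c=cam("wrist"); im=get_image("wrist"); f.append(get_obs()["ft_force"])
    for e in tip_of("wrist","hook_seat")[:1]: print(np.round(e["at"],1),round(e["conf"],2),atz("wrist",e["at"],290,c).round(1))
print(get_obs()["t"],np.mean(f,0)); go(H,83.8)
c=cam("scene"); im=get_image("scene"); cv2.imwrite("pics/s5.png",cv2.resize(im[80:240,220:420],(800,640)[:2],interpolation=3)[:600])
for t,z in(("hook_seat",290),("bail_apex",311)):
    for e in tip_of("scene",t)[:1]: print(t,np.round(e["at"],1),round(e["conf"],2),atz("scene",e["at"],z,c).round(1))
E
```

```text
[283.4 230.4] 0.82 [547.9 102.9 290. ]
[282.6 231.6] 0.82 [547.1 103.6 290. ]
[281.9 233.7] 0.8 [545.7 104.2 290. ]
[282.4 234.7] 0.95 [545. 104. 290.]
14.75 [-0.12294842 -0.22729305 -5.04206652]
pos [547.3 102.9 349.2] yaw -96.2 toolY [ 0.  0. -1.] turn_y 0.0 shift before turn [ 0.1  0.2 -0.1] after [ 0.1  0.2 -0.1] q6 [0.16 0.21 1.67 0.   1.26 1.84]
hook_seat [311.4 173.4] 0.66 [552.6 100.2 290. ]
bail_apex [356.2 339.2] 0.91 [ 831.7 -232.   311. ]
```

View pics/s5.png

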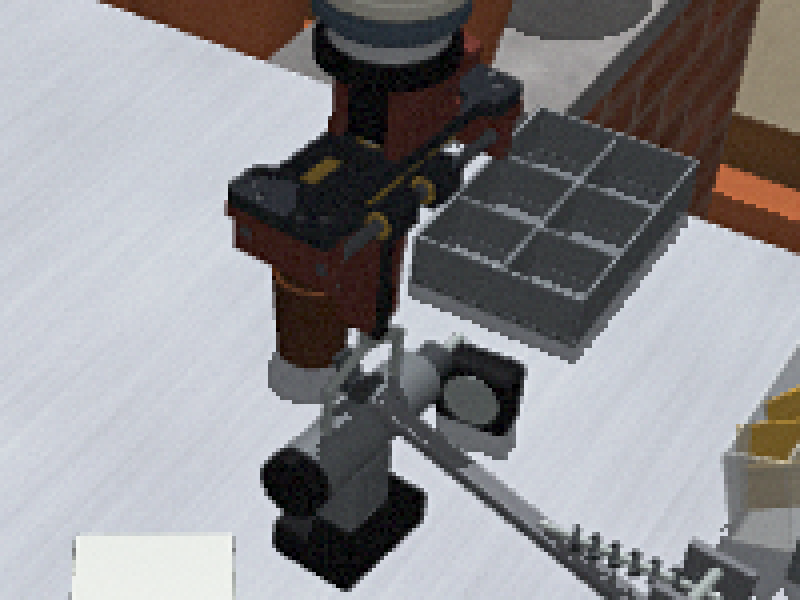

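Request:
arm_command --pt "0 1.5 0 0" --pt "0 2 0 0" --pt "0 2 0 0" --pt "0 2 0 0" --pt "0 2 0 0" --pt "0 2 0 0" --pt "0 1.5 0 0" --pt "0 1 0 0" --pt "0 1 0 0" --pt "0 1 0 0" --pt "0 0 0 0" --pt "0 0 0 0"

```text
t: 15.9
ee_pos: [547.3, 102.9, 333.2]
orientation: [-1.156, 1.288, -1.288]
ft_force: [-0.3, 0.4, -5.3]
width: 11.5
```

Request:
arm_command --pt "0 1 0 0" --pt "0 1 0 0" --pt "0 0 0 0" --pt "0 0 0 0"

```text
t: 16.23
ee_pos: [547.3, 102.9, 331.1]
orientation: [-1.156, 1.289, -1.288]
ft_force: [0.3, -0.5, -5.4]
width: 12.2
```

```bash
cat >> h.py <<'E'
def ff(n=5):
    f=[]
    for k in range(n): get_image("wrist"); o=get_obs(); f.append(o["ft_force"])
    f=np.mean(f,0); d=np.array([-np.cos(.1086),np.sin(.1086),0]); l=np.array([d[1],-d[0],0])
    print("t",round(o["t"],2),"F",f.round(2),"out",(f@d).round(2),"lat",(f@l).round(2),"tcp",o["ee_pos"].round(1),"r",((o["ee_pos"]-[778.6,77.6,0])@d).round(1))
E
python3 -c "
from h import *
ff()"
```

```text
t 16.48 F [-0.06  0.11 -4.99] out 0.07 lat 0.11 tcp [547.3 102.8 331.2] r 232.7
```

Request:
arm_command --pt "0 1 0 0" --pt "0 1 0 0" --pt "0 1 0 0" --pt "0 0 0 0" --pt "0 0 0 0" --pt "0 0 0 0"

```text
t: 16.98
ee_pos: [547.3, 102.9, 328.3]
orientation: [-1.156, 1.288, -1.288]
ft_force: [0.1, -0.4, -3.3]
width: 11.7
```

```bash
python3 -c "
from h import *
ff()"
```

```text
t 17.23 F [-0.81  0.1  -3.36] out 0.82 lat 0.02 tcp [547.3 102.8 328.2] r 232.7
```

Request:
arm_command --pt "0 0.5 -0.6 0" --pt "0 0.5 -0.4 0" --pt "0 0.5 -0.2 0" --pt "0 0.5 -0.1 0" --pt "0 0 0 0" --pt "0 0 0 0" --pt "0 0 0 0"

```text
t: 17.82
ee_pos: [546.0, 103.0, 326.2]
orientation: [-1.156, 1.288, -1.288]
ft_force: [0.8, -0.9, -2.8]
width: 11.8
```

```bash
python3 -c "
from h import *
ff()"
```

```text
t 18.07 F [-0.33 -0.56 -3.52] out 0.26 lat -0.59 tcp [546.  103.  326.2] r 234.0
```

Request:
arm_command --pt "0 0.8 -0.2 0" --pt "0 1.2 -0.3 0" --pt "0 1.5 -0.4 0" --pt "0 1.5 -0.4 0" --pt "0 1.5 -0.3 0" --pt "0 1.5 -0.3 0" --pt "0 1.5 -0.3 0" --pt "0 1.5 -0.3 0" --pt "0 1.5 -0.3 0" --pt "0 1.2 -0.2 0" --pt "0 0.8 -0.2 0" --pt "0 0.5 -0.1 0" --pt "0 0 0 0" --pt "0 0 0 0"

```text
t: 19.23
ee_pos: [542.7, 103.4, 311.2]
orientation: [-1.156, 1.289, -1.288]
ft_force: [-0.3, -0.5, -2.5]
width: 12.1
```

```bash
python3 -c "
from h import *
ff(6)"
```

```text
t 19.53 F [-0.67 -0.28 -3.16] out 0.64 lat -0.35 tcp [542.8 103.3 311.2] r 237.2
```

Request:
arm_command --pt "0.1 0.8 -0.3 0" --pt "0.1 1.2 -0.4 0" --pt "0.1 1.5 -0.4 0" --pt "0 1.5 -0.4 0" --pt "0 1.5 -0.3 0" --pt "0 1.5 -0.2 0" --pt "0 1.5 -0.2 0" --pt "0 1.5 -0.2 0" --pt "0 1.5 -0.2 0" --pt "0 1.5 -0.2 0" --pt "0 1.5 -0.2 0" --pt "0 1.5 -0.1 0" --pt "0 1.5 -0.1 0" --pt "0 1.2 -0.1 0" --pt "0 0.8 -0.1 0" --pt "0 0 0 0" --pt "0 0 0 0"

```text
t: 20.95
ee_pos: [539.2, 103.4, 290.7]
orientation: [-1.156, 1.289, -1.288]
ft_force: [-0.9, -1.4, -1.8]
width: 11.8
```

```bash
python3 -c "
from h import *
ff(6)"
```

```text
t 21.25 F [-1.29 -0.17 -2.11] out 1.26 lat -0.31 tcp [539.3 103.4 290.7] r 240.7
```

Request:
arm_command --pt "0.1 0.5 -0.4 0" --pt "0.1 0.8 -0.4 0" --pt "0.1 1.2 -0.4 0" --pt "0 1.5 -0.2 0" --pt "0 1.5 -0.2 0" --pt "0 1.5 -0.1 0" --pt "0 1.2 -0.1 0" --pt "0 1 -0.1 0" --pt "0 0.8 0 0" --pt "0 0 0 0" --pt "0 0 0 0"

```text
t: 22.17
ee_pos: [537.7, 103.3, 280.7]
orientation: [-1.156, 1.288, -1.289]
ft_force: [1.2, 0.3, -2.0]
width: 11.7
```

```bash
python3 -c "
from h import *
ff(8)"
```

```text
t 22.57 F [ 2.14  0.32 -1.67] out -2.09 lat 0.55 tcp [537.6 103.3 280.8] r 242.3
```

Request:
arm_command --pt "-0.1 0 0.2 0" --pt "-0.1 0 0.3 0" --pt "0 0 0.2 0" --pt "0 0 0 0" --pt "0 0 0 0"

```text
t: 22.98
ee_pos: [537.8, 103.4, 280.5]
orientation: [-1.157, 1.289, -1.288]
ft_force: [1.0, 1.1, -3.1]
width: 11.6
```

```bash
python3 -c "
from h import *
ff(8)"
```

```text
t 23.38 F [-0.1  -0.57 -1.78] out 0.03 lat -0.58 tcp [537.9 103.4 280.6] r 242.1
```

Request:
arm_command --pt "0.1 0.8 -0.1 0" --pt "0 1.2 0 0" --pt "0 1.5 -0.1 0" --pt "0 1.5 0 0" --pt "0 1.5 -0.1 0" --pt "0 1.5 0 0" --pt "0 1.5 0 0" --pt "0 1.5 0 0" --pt "0 1.5 0 0" --pt "0 1.5 0 0" --pt "0 1.5 0 0" --pt "0 1.5 0 0" --pt "0 1.2 0.1 0" --pt "0 0.8 0 0" --pt "0 0.5 0 0" --pt "0 0 0 0" --pt "0 0 0 0"

```text
t: 24.8
ee_pos: [538.0, 103.4, 261.2]
orientation: [-1.156, 1.288, -1.289]
ft_force: [-0.4, -0.1, -1.4]
width: 11.6
```

```bash
python3 -c "
from h import *
ff(10)"
```

```text
t 25.3 F [-0.71 -0.49 -1.06] out 0.65 lat -0.57 tcp [537.9 103.4 261.2] r 242.0
```

Request:
arm_command --pt "0.2 0.8 -0.2 0" --pt "0.2 1.2 0 0" --pt "0.1 1.5 0 0" --pt "0 1.5 0 0" --pt "0 1.5 0.1 0" --pt "0 1.5 0.1 0" --pt "0 1.5 0.1 0" --pt "0 1.5 0.1 0" --pt "0 1.5 0.1 0" --pt "0 1.5 0.2 0" --pt "0 1.2 0.1 0" --pt "0 0.8 0.1 0" --pt "0 0 0 0" --pt "0 0 0 0"

```text
t: 26.47
ee_pos: [538.7, 102.8, 245.3]
orientation: [-1.156, 1.288, -1.289]
ft_force: [2.1, -0.3, 0.6]
width: 11.6
```

```bash
python3 -c "
from h import *
ff(10)"
```

```text
t 26.97 F [ 2.74  0.14 -0.13] out -2.71 lat 0.43 tcp [538.7 102.8 245.3] r 241.2
```

Request:
arm_command --pt "0 0 0.3 0" --pt "-0.1 0 0.3 0" --pt "0 0 0.2 0" --pt "0 0 0 0" --pt "0 0 0 0" --pt "0 0 0 0"

```text
t: 27.47
ee_pos: [538.9, 102.8, 245.0]
orientation: [-1.157, 1.289, -1.288]
ft_force: [0.8, 0.1, -0.9]
width: 12.0
```

```bash
python3 -c "
from h import *
ff(10)"
```

```text
t 27.97 F [-0.43  0.11 -0.74] out 0.44 lat 0.07 tcp [539.  102.8 245. ] r 240.9
```

Request:
arm_command --pt "0 0.8 0 0" --pt "0 1.2 0.1 0" --pt "0 1.5 0.1 0" --pt "0 1.5 0.2 0" --pt "0 1.5 0.2 0" --pt "0 1.5 0.2 0" --pt "0 1.5 0.2 0" --pt "0 1.2 0.2 0" --pt "0 0.8 0.1 0" --pt "0 0.5 0.1 0" --pt "0 0 0 0" --pt "0 0 0 0" --pt "0 0 0 0"

```text
t: 29.05
ee_pos: [540.6, 102.6, 233.2]
orientation: [-1.156, 1.289, -1.288]
ft_force: [-1.5, -0.1, -0.4]
width: 11.8
```

```bash
python3 -c "
from h import *
ff(14)"
```

```text
t 29.75 F [-2.14 -0.42 -0.25] out 2.08 lat -0.64 tcp [540.7 102.7 233.2] r 239.2
```

Request:
arm_command --pt "0.1 0 -0.2 0" --pt "0.1 0 -0.2 0" --pt "0 0 -0.1 0" --pt "0 0 0 0" --pt "0 0 0 0" --pt "0 0 0 0"

```text
t: 30.25
ee_pos: [540.5, 102.6, 233.3]
orientation: [-1.155, 1.288, -1.289]
ft_force: [-0.8, 0.3, 0.0]
width: 11.6
```

```bash
python3 -c "
from h import *
ff(14)"
```

```text
t 30.95 F [-0.04  0.68  0.32] out 0.12 lat 0.67 tcp [540.4 102.5 233.3] r 239.5
```

Request:
arm_command --pt "-0.1 0 0 0" --pt "0 0 0 0" --pt "0 0 0 0"

```text
t: 31.2
ee_pos: [540.4, 102.6, 233.2]
orientation: [-1.156, 1.288, -1.289]
ft_force: [0.2, -0.5, 0.2]
width: 11.7
```

```bash
python3 -c "
from h import *
ff(15)"
```

```text
t 31.95 F [ 1.55 -0.55  0.35] out -1.6 lat -0.38 tcp [540.4 102.6 233.2] r 239.5
```

Request:
arm_command --pt "0 0 0.15 0" --pt "0 0 0.1 0" --pt "0 0 0 0" --pt "0 0 0 0" --pt "0 0 0 0"

```text
t: 32.37
ee_pos: [540.4, 102.6, 233.1]
orientation: [-1.156, 1.289, -1.288]
ft_force: [1.8, -0.5, 0.0]
width: 12.0
```

```bash
python3 -c "
from h import *
ff(14)"
```

```text
t 33.07 F [ 1.21 -0.32  0.33] out -1.24 lat -0.19 tcp [540.5 102.6 233.2] r 239.5
```

Request:
arm_command --pt "0 0 0.2 0" --pt "0 -0.5 0.15 0" --pt "0 -0.3 0 0" --pt "0 0 0 0" --pt "0 0 0 0" --pt "0 0 0 0"

```text
t: 33.57
ee_pos: [540.5, 102.6, 233.8]
orientation: [-1.157, 1.289, -1.288]
ft_force: [-1.1, 0.8, -0.5]
width: 12.0
```

```bash
python3 -c "
from h import *
ff(14)"
```

```text
t 34.27 F [-2.26  0.4  -0.29] out 2.29 lat 0.15 tcp [540.5 102.5 233.8] r 239.4
```

Request:
arm_command --pt "0 0 -0.1 0" --pt "0 0 -0.1 0" --pt "0 0 0 0" --pt "0 0 0 0" --pt "0 0 0 0"

```text
t: 34.68
ee_pos: [540.6, 102.6, 234.0]
orientation: [-1.156, 1.289, -1.288]
ft_force: [-3.5, 0.3, -0.4]
width: 11.8
```

```bash
python3 -c "
from h import *
ff(10)"
```

```text
t 35.18 F [-3.23  0.18 -0.6 ] out 3.24 lat -0.17 tcp [540.6 102.6 233.9] r 239.4
```

Request:
arm_command --pt "0 0 -0.15 0" --pt "0 0 -0.15 0" --pt "0 0 0 0" --pt "0 0 0 0" --pt "0 0 0 0" --pt "0 0 0 0" --pt "0 0 0 0" --pt "0 0 0 0" --pt "0 0 0 0" --pt "0 0 0 0"

```text
t: 36.02
ee_pos: [540.4, 102.6, 234.0]
orientation: [-1.156, 1.288, -1.289]
ft_force: [-2.2, 0.1, -0.8]
width: 11.5
```

```bash
python3 -c "
from h import *
ff(8)"
```

```text
t 36.42 F [-2.02 -0.41 -0.44] out 1.96 lat -0.63 tcp [540.4 102.6 234. ] r 239.5
```

Radial force falling; nudge another bit outward.

Request:
arm_command --pt "0 0 -0.15 0" --pt "0 0 -0.1 0" --pt "0 0 0 0" --pt "0 0 0 0" --pt "0 0 0 0" --pt "0 0 0 0" --pt "0 0 0 0" --pt "0 0 0 0" --pt "0 0 0 0" --pt "0 0 0 0"

```text
t: 37.25
ee_pos: [540.3, 102.6, 234.1]
orientation: [-1.156, 1.288, -1.289]
ft_force: [-0.1, -0.7, -0.6]
width: 12.0
```

```bash
python3 -c "
from h import *
ff(10)"
```

```text
Traceback (most recent call last):
  File "h.py", line 46, in ff
    for k in range(n): get_image("wrist"); o=get_obs(); f.append(o["ft_force"])
                       ~~~~~~~~~^^^^^^^^^
ValueError: 200 camera calls are used up
```

Request:
arm_command --pt "0 0 0 0"

```text
t: 37.63
ee_pos: [540.3, 102.7, 234.1]
orientation: [-1.156, 1.288, -1.289]
ft_force: [1.4, -1.0, 0.0]
width: 12.0
```

Request:
arm_command --pt "0 0 0 0"

```text
t: 37.72
ee_pos: [540.3, 102.6, 234.1]
orientation: [-1.156, 1.288, -1.289]
ft_force: [2.0, -0.4, -0.4]
width: 12.0
```

Request:
arm_command --pt "0 0 0 0"

```text
t: 37.8
ee_pos: [540.3, 102.7, 234.1]
orientation: [-1.156, 1.288, -1.289]
ft_force: [0.6, 0.1, -0.3]
width: 12.0
```

Request:
arm_command --pt "0 0 0 0"

```text
t: 37.88
ee_pos: [540.3, 102.6, 234.1]
orientation: [-1.156, 1.288, -1.289]
ft_force: [0.5, 0.0, -0.1]
width: 12.2
```

Request:
arm_command --pt "0 0 0 0"

```text
t: 37.97
ee_pos: [540.3, 102.7, 234.1]
orientation: [-1.156, 1.288, -1.289]
ft_force: [1.2, -1.2, 0.1]
width: 11.7
```

Request:
arm_command --pt "0 0 0 0"

```text
t: 38.05
ee_pos: [540.2, 102.6, 234.0]
orientation: [-1.156, 1.288, -1.289]
ft_force: [2.0, -0.8, -0.1]
width: 11.8
```

Request:
arm_command --pt "0 0 0 0"

```text
t: 38.13
ee_pos: [540.3, 102.6, 234.1]
orientation: [-1.156, 1.288, -1.289]
ft_force: [1.5, 0.2, 0.3]
width: 11.6
```

Request:
arm_command --pt "0 0 0 0"

```text
t: 38.22
ee_pos: [540.2, 102.6, 234.1]
orientation: [-1.156, 1.288, -1.289]
ft_force: [2.2, 0.1, -0.2]
width: 12.0
```

Request:
arm_command --pt "0 0.4 0.1 0" --pt "0 0.5 0.05 0" --pt "0 0.3 0 0" --pt "0 0 0 0" --pt "0 0 0 0" --pt "0 0 0 0" --pt "0 0 0 0" --pt "0 0 0 0" --pt "0 0 0 0"

```text
t: 38.97
ee_pos: [540.4, 102.6, 232.8]
orientation: [-1.156, 1.288, -1.289]
ft_force: [3.0, -1.1, 0.8]
width: 11.8
```

Request:
arm_command --pt "0 0 0 0"

```text
t: 39.05
ee_pos: [540.4, 102.6, 232.9]
orientation: [-1.156, 1.288, -1.289]
ft_force: [3.0, -1.2, 1.4]
width: 11.8
```

Request:
arm_command --pt "0 0 0 0"

```text
t: 39.13
ee_pos: [540.3, 102.6, 232.8]
orientation: [-1.156, 1.288, -1.289]
ft_force: [2.8, -0.5, 0.4]
width: 11.8
```

Request:
arm_command --pt "0 0 0 0"

```text
t: 39.22
ee_pos: [540.4, 102.6, 232.8]
orientation: [-1.156, 1.288, -1.289]
ft_force: [2.8, -0.6, 0.8]
width: 11.8
```

Request:
arm_command --pt "0 0 0 0"

```text
t: 39.3
ee_pos: [540.4, 102.6, 232.8]
orientation: [-1.156, 1.288, -1.289]
ft_force: [2.7, -0.9, 1.2]
width: 11.8
```

Request:
arm_command --pt "0 0 0 0"

```text
t: 39.38
ee_pos: [540.3, 102.6, 232.8]
orientation: [-1.156, 1.288, -1.289]
ft_force: [2.8, -0.1, 0.4]
width: 12.0
```

Request:
arm_command --pt "0 0 0 0"

```text
t: 39.47
ee_pos: [540.4, 102.6, 232.8]
orientation: [-1.156, 1.288, -1.288]
ft_force: [2.5, -0.2, 0.5]
width: 11.7
```

Request:
arm_command --pt "0 0 0 0"

```text
t: 39.55
ee_pos: [540.3, 102.6, 232.8]
orientation: [-1.156, 1.288, -1.289]
ft_force: [2.8, -0.0, 1.0]
width: 11.8
```

Request:
arm_command --pt "0 -0.2 0.15 0" --pt "0 -0.2 0.1 0" --pt "0 0 0.05 0" --pt "0 0 0 0" --pt "0 0 0 0" --pt "0 0 0 0" --pt "0 0 0 0" --pt "0 0 0 0" --pt "0 0 0 0"

```text
t: 40.3
ee_pos: [540.4, 102.6, 233.1]
orientation: [-1.156, 1.289, -1.288]
ft_force: [2.7, 0.6, 1.3]
width: 11.6
```

Request:
arm_command --pt "0 0 0 0"

```text
t: 40.38
ee_pos: [540.4, 102.6, 233.1]
orientation: [-1.156, 1.289, -1.288]
ft_force: [1.5, 0.4, -0.7]
width: 11.7
```

Request:
arm_command --pt "0 0 0 0"

```text
t: 40.47
ee_pos: [540.4, 102.6, 233.1]
orientation: [-1.156, 1.289, -1.288]
ft_force: [1.8, -0.1, 0.2]
width: 12.1
```

Request:
arm_command --pt "0 0 0 0"

```text
t: 40.55
ee_pos: [540.4, 102.6, 233.1]
orientation: [-1.156, 1.289, -1.288]
ft_force: [1.8, 0.8, -0.4]
width: 11.9
```

Request:
arm_command --pt "0 0 0 0"

```text
t: 40.63
ee_pos: [540.4, 102.6, 233.1]
orientation: [-1.156, 1.289, -1.288]
ft_force: [1.4, 0.7, 0.3]
width: 11.5
```

Request:
arm_command --pt "0 0 0 0"

```text
t: 40.72
ee_pos: [540.4, 102.6, 233.1]
orientation: [-1.156, 1.289, -1.288]
ft_force: [0.7, 0.3, 0.2]
width: 11.6
```

Request:
arm_command --pt "0 0 0 0"

```text
t: 40.8
ee_pos: [540.4, 102.6, 233.1]
orientation: [-1.156, 1.289, -1.288]
ft_force: [1.0, 0.7, -0.1]
width: 12.0
```

Request:
arm_command --pt "0 0 0 0"

```text
t: 40.88
ee_pos: [540.5, 102.6, 233.1]
orientation: [-1.156, 1.289, -1.288]
ft_force: [1.8, 0.3, 0.1]
width: 11.7
```

Request:
arm_command --pt "0 0 0.1 0" --pt "0 0 0 0" --pt "0 0 0 0" --pt "0 0 0 0" --pt "0 0 0 0" --pt "0 0 0 0"

```text
t: 41.38
ee_pos: [540.5, 102.6, 233.1]
orientation: [-1.156, 1.289, -1.288]
ft_force: [0.5, 1.0, -0.1]
width: 12.0
```

Request:
arm_command --pt "0 0 0 0"

```text
t: 41.47
ee_pos: [540.5, 102.6, 233.1]
orientation: [-1.156, 1.289, -1.288]
ft_force: [-0.4, -0.5, -0.4]
width: 11.8
```

Request:
arm_command --pt "0 0 0 0"

```text
t: 41.55
ee_pos: [540.5, 102.6, 233.1]
orientation: [-1.156, 1.289, -1.288]
ft_force: [0.1, 1.0, -0.7]
width: 11.9
```

Request:
arm_command --pt "0 0 0 0"

```text
t: 41.63
ee_pos: [540.5, 102.6, 233.1]
orientation: [-1.156, 1.289, -1.288]
ft_force: [-0.0, 0.9, 0.1]
width: 11.7
```

Request:
arm_command --pt "0 0 0 0"

```text
t: 41.72
ee_pos: [540.5, 102.6, 233.1]
orientation: [-1.156, 1.289, -1.288]
ft_force: [-1.4, -0.6, 0.8]
width: 11.7
```

Request:
arm_command --pt "0 0 0 0"

```text
t: 41.8
ee_pos: [540.5, 102.6, 233.1]
orientation: [-1.156, 1.289, -1.288]
ft_force: [-0.4, 0.2, 0.3]
width: 11.9
```

Request:
arm_command --pt "0 0 0 0"

```text
t: 41.88
ee_pos: [540.5, 102.5, 233.1]
orientation: [-1.156, 1.289, -1.288]
ft_force: [-0.6, 0.3, 0.8]
width: 11.8
```

Request:
arm_command --pt "0 0 0 0"

```text
t: 41.97
ee_pos: [540.5, 102.6, 233.1]
orientation: [-1.156, 1.289, -1.288]
ft_force: [-0.5, 0.5, -0.4]
width: 12.0
```

Forces are all about zero, so the arm carries the weight. Releasing.

Request:
arm_command --pt "0 0 0 0" --pt "0 0 0 0" --pt "0 0 0 0" --pt "0 0 0 0" --pt "0 0 0 0" --pt "0 0 0 0" --pt "0 0 0 0" --pt "0 0 0 0" --pt "0 0 0 0" --pt "0 0 0 0" --pt "0 0 0 0" --pt "0 0 0 0" --pt "0 0 0 0" --pt "0 0 0 0" --pt "0 0 0 0" --pt "0 0 0 0" --gripper 60

```text
t: 43.3
ee_pos: [540.6, 102.6, 233.2]
orientation: [-1.156, 1.288, -1.288]
ft_force: [1.2, -0.4, -0.9]
width: 52.8
```

Request:
arm_command --pt "0 -4 0 0" --pt "0 -8 0 0" --pt "0 -12 0 0" --pt "0 -12 0 0" --pt "0 -12 0 0" --pt "0 -12 0 0" --pt "0 -12 0 0" --pt "0 -12 0 0" --pt "0 -8 0 0" --pt "0 -4 0 0" --pt "0 0 0 0" --pt "0 0 0 0"

```text
t: 44.3
ee_pos: [540.5, 102.5, 329.1]
orientation: [-1.156, 1.289, -1.288]
ft_force: [-0.1, -0.0, 0.7]
width: 52.8
```

Request:
arm_command --pt "0 0 0 0" --pt "0 0 0 0" --pt "0 0 0 0" --pt "0 0 0 0" --pt "0 0 0 0" --pt "0 0 0 0" --pt "0 0 0 0" --pt "0 0 0 0" --pt "0 0 0 0" --pt "0 0 0 0" --pt "0 0 0 0" --pt "0 0 0 0" --pt "0 0 0 0" --pt "0 0 0 0" --pt "0 0 0 0" --pt "0 0 0 0" --pt "0 0 0 0" --pt "0 0 0 0" --pt "0 0 0 0" --pt "0 0 0 0"

```text
t: 45.97
ee_pos: [540.7, 102.6, 329.2]
orientation: [-1.156, 1.289, -1.288]
ft_force: [0.7, -0.1, -0.2]
width: 52.3
```

Request:
arm_command --pt "0 0 0 0" --pt "0 0 0 0" --pt "0 0 0 0" --pt "0 0 0 0" --pt "0 0 0 0" --pt "0 0 0 0" --pt "0 0 0 0" --pt "0 0 0 0" --pt "0 0 0 0" --pt "0 0 0 0" --pt "0 0 0 0" --pt "0 0 0 0" --pt "0 0 0 0" --pt "0 0 0 0" --pt "0 0 0 0" --pt "0 0 0 0" --pt "0 0 0 0" --pt "0 0 0 0" --pt "0 0 0 0" --pt "0 0 0 0"

```text
t: 47.63
ee_pos: [540.7, 102.6, 329.2]
orientation: [-1.156, 1.288, -1.288]
ft_force: [0.4, -0.9, 0.0]
width: 52.8
```

Request:
arm_command --pt "0 0 0 0" --pt "0 0 0 0" --pt "0 0 0 0" --pt "0 0 0 0" --pt "0 0 0 0" --pt "0 0 0 0" --pt "0 0 0 0" --pt "0 0 0 0" --pt "0 0 0 0" --pt "0 0 0 0" --pt "0 0 0 0" --pt "0 0 0 0" --pt "0 0 0 0" --pt "0 0 0 0" --pt "0 0 0 0" --pt "0 0 0 0" --pt "0 0 0 0" --pt "0 0 0 0" --pt "0 0 0 0" --pt "0 0 0 0"

```text
t: 49.3
ee_pos: [540.6, 102.6, 329.2]
orientation: [-1.156, 1.288, -1.288]
ft_force: [-0.1, -0.1, -0.1]
width: 52.6
```

Request:
arm_command --pt "0 0 0 0" --pt "0 0 0 0" --pt "0 0 0 0" --pt "0 0 0 0" --pt "0 0 0 0" --pt "0 0 0 0" --pt "0 0 0 0" --pt "0 0 0 0" --pt "0 0 0 0" --pt "0 0 0 0" --pt "0 0 0 0" --pt "0 0 0 0" --pt "0 0 0 0" --pt "0 0 0 0" --pt "0 0 0 0" --pt "0 0 0 0" --pt "0 0 0 0" --pt "0 0 0 0" --pt "0 0 0 0" --pt "0 0 0 0"

```text
t: 50.97
ee_pos: [540.6, 102.5, 329.2]
orientation: [-1.156, 1.288, -1.289]
ft_force: [0.1, -0.4, -0.3]
width: 53.1
```

Request:
arm_command --pt "0 0 0 0" --pt "0 0 0 0" --pt "0 0 0 0" --pt "0 0 0 0" --pt "0 0 0 0" --pt "0 0 0 0" --pt "0 0 0 0" --pt "0 0 0 0" --pt "0 0 0 0" --pt "0 0 0 0" --pt "0 0 0 0" --pt "0 0 0 0" --pt "0 0 0 0" --pt "0 0 0 0" --pt "0 0 0 0" --pt "0 0 0 0" --pt "0 0 0 0" --pt "0 0 0 0" --pt "0 0 0 0" --pt "0 0 0 0"

```text
t: 52.63
ee_pos: [540.7, 102.6, 329.2]
orientation: [-1.156, 1.288, -1.288]
ft_force: [0.3, 0.5, 0.2]
width: 52.5
```

```bash
python3 -c "
from workcell import *
o=get_obs();print(o['t'],o['ee_pos'],o['ft_force']); print(close_job())"
```

```text
52.6333 [540.67025075 102.55232391 329.19777396] [0.29967811 0.53104065 0.19962339]
the job is handed in; nothing more can be done
None
```

I picked up the grey screwdriver by its grip tab and hung the bail in the balancer's hook. I eased it down about 95 mm while it stayed gripped, then let go and backed the gripper 96 mm straight up. I handed the job in at 52.6 s. The final hanging state was never seen on camera, because my force averaging used up all 200 camera calls before the release.

- **Before release:** the vertical force on the gripper averaged about 0 N, down from 5.0 N when it held the whole tool. The radial and sideways forces averaged about 0.4 N or less, so the arm was carrying the full weight. By the gripper height, the underside was about 35 mm above the bench.
- **After release:** the wrist force was near zero through about 8 s of waiting, so the robot touches nothing. That the screwdriver hangs still and that nothing else on the bench moved is inferred from these forces and the path, not observed.
- **Readings that disagreed:** the radial force swung by up to 3 N with nudges of 0.2 mm during lowering and final alignment. The estimated vertical balance point varied by several millimetres with the direction of motion. I released at the point where all the readings averaged near zero.

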